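# Tip a water-filter cartridge into its floating receiver and press it home

### The arm

A 6-joint arm with a two-finger parallel gripper is mounted at the origin on the work surface. World frame = base frame: x ahead of the robot, y to its left, z up, the work surface at z = 0. Lengths are in mm, angles in rad, forces in N, time in s.
With the tool pointing down it reaches from about 400 to 925 mm from the base axis. Payload 12.5 kg.
Tool frame: the origin (TCP) lies midway between the tips of the shut fingers; the grasp point (between the pads) lies 19 mm behind it; z points along the fingers, y is the line along which they close (so a half turn about z gives the same grasp; the last joint's range is limited). The gripper opens to 95 mm and grips with 3 to 60 N. Pads are 20 mm wide; open, the fingers measure 119 mm over their backs; the gripper's body (75 mm by 180 mm) begins 59 mm behind the grasp point.
Start: joints at [-1.277, 0.491, 1.559, -0, 1.092, -0.106], TCP at [243.295, -575.721, 214.661] pointing down, gripper open.
Joint ranges: [-3.1, 3.1], [-0.84, 2.19], [0.05, 2.79], [-1.13, 4.28], [0.06, 2.93], [-2.69, 2.69]. Speed limits (rad/s): [2.22, 2.22, 2.79, 3.14, 3.14, 3.14].

### API

Orientations are given as [roll, pitch, yaw] about the fixed x, y, z axes, in that order (R = Rz(yaw) Ry(pitch) Rx(roll)).
In Python, from bench import * gives the robot as it stands.
- The arm moves only by the tool play_rows, never from a script. Its argument "commands" is a list of rows, each a list of 5 numbers: the shift along the tool's x, y, z in mm, then the turn about the tool's z in rad, then the opening, from 0 (shut) to 1 (fully open). A call has 1 to 5 rows; each row is the pose to reach, as a shift and turn from the pose commanded when the call began, along the tool's axes at that moment; what a row does not reach only later rows make up. A row lasts 1/12 s, in which the tool goes at most 41.7 mm and 7.16 degrees, less where a joint would pass 70% of its speed; a pose out of reach is approached as far as the arm can. A call with a gripper value outside its range is refused whole. The fingers move at their own pace and stop on an object; "newtons" is the grip in N (left out, the last holds). Time passes only in rows, so rows that repeat a pose let the fingers close. It gives the time, the measured TCP pose, the force, the opening and the grip force at its end, in the units of the state.
- get_state(): the state, without advancing time (a new reading comes with each control period).
- read_camera(name): name is "side" or "top" or "wrist"; returns a dict with "frame" (384x512x3 uint8, red, green, blue), "range_z" (384x512 float32, mm along the optical axis (not along the pixel's ray), 0 where there is no reading), "camera_matrix" (3x3 intrinsics, pixels), "rvec" (rotation vector, rad) and "tvec" (3), from world to camera coordinates, as OpenCV has them. Camera axes: x right, y down, z forward; pixel columns grow to the right and rows downward; lengths in mm; the calibration is good to about 2 mm. A picture is of the moment at which its call begins.
- job_done(): hands the job in; it is judged then, once.
The state is a dict: "clock": time; "joints": joint angles; "joint_vel": joint speeds; "joint_torque": joint torques, N m; "tcp_pos": TCP position; "tcp_rot": TCP orientation; "wrist_force": force on the tool from outside, world axes, zero at the start; "moment": the same for the moment, N m; "gripper_width": finger opening in mm; "grasp_force": force on a finger pad.
Only numpy, scipy, OpenCV 4.12 (cv2) and the standard library are available. Lean on these libraries where they do the work, as an engineer would, in place of code of your own. Each camera call takes 0.05 s, during which the arm holds its last target. There are 200 camera calls.

### The job

Fit the new water-filter cartridge into the filter station on the utility-room worktop. Pick it up by its flat tab, tip it over by about 25 degrees so that the low edge of its foot goes into the bore first, feel for the wall, straighten it up in the bore and then slide it straight down, pressing against the stiff plunger until the shoulder sits fully on the receiver's rim, and let go. Be gentle: never press the cartridge against the station with more than 25 N, and leave the bottle, jar and basket where they are.

Things in the scene. Friction and masses are not known exactly. Their poses are not given: they have to be found in the camera images.
- cartridge: White plastic filter cartridge, loose, 0.18-0.29 kg, 108 mm tall, standing on the worktop. Origin at its foot's centre, z up its axis. From the foot up: round barrel 36 mm in diameter, 60 mm long (foot edge chamfered: 1.5 mm in radius over the lowest 3 mm), round shoulder 52 mm in diameter, 8 mm thick, upright grip tab 20 mm thick (its x), 36 mm wide (its y), 40 mm high.
- cartridge_mid (a point): Centre of the cartridge, on its axis, 54 mm above the foot.
- cartridge_grip (a point): Middle of the grip tab, on the axis, 90 mm above the foot and 22 mm above the shoulder's top. Axes as the cartridge: take the tab across its x (20 mm).
- cartridge_foot (a point): Centre of the underside of the cartridge's barrel.
- station: Filter station fixed to the worktop: grey block 110 x 110 mm, 80 mm high, on a white base 140 x 130 x 10 mm, two short brass pipe stubs on its +x face. Origin at the centre of its underside, z up, sides along x and y. In the 74 mm square window of its top stands the receiver, an aluminium block 56 x 56 mm, its flat rim 6 mm above the grey top, with the bore.
- station_mouth (a point): Centre of the station's window at the height of the receiver's rim, 86 mm above the worktop; axes as the station. The receiver floats level: its bore starts some mm off this point, up to 8 mm in the station's x and up to 8 mm in its y, and this is not measured. About 8 N pushes it along either axis; it stays where left; hard stops at 8 mm.
- station_floor (a point): Point 65 mm below station_mouth, at the bore's floor. The bore is vertical, round, 37.5 mm in diameter, no lead-in. In it a black disc plunger, 33 mm wide, its top 20 mm below the rim; it goes down under about 7 N at any depth, does not spring back, travel 41 mm. The cartridge's shoulder lands on the rim with its foot 60 mm below the rim.
- detergent: White detergent bottle, 72 mm in diameter, 190 mm tall, a bystander; origin at its foot.
- jar: Glass jar with a steel cap, 70 mm in diameter, 85 mm tall, a bystander; origin at its foot.
- basket: Small blue open basket 100 x 100 x 55 mm, a bystander; origin at its foot.

How it is judged (in metres and radians):
On the way, in this order (a step that is already met when the one before it is completed fails the run):
1. the cartridge is picked up: its foot is more than 40 mm above the worktop (height (world z) of cartridge_foot above 0.04 m), for 0.1 s.
2. the cartridge, tilted by more than 9 degrees, has the low edge of its foot in the bore: its foot's centre is within 30 mm of the window's centre and no more than 2 mm above the rim (angle between cartridge_foot's own z axis and vertical above 0.157 rad and z of cartridge_foot in the frame of station_mouth below 0.002 m and horizontal distance between cartridge_foot and station_mouth below 0.03 m), for 0.1 s.
At the end, for the whole second after the job is handed in: The cartridge stands upright (within 3.4 degrees) in the bore with its foot at least 57.5 mm below the rim (shoulder on the rim within 2.5 mm) and within 14 mm of the window's centre, at rest and released (z of cartridge_foot in the frame of station_mouth below -0.0575 m and horizontal distance between cartridge_foot and station_mouth below 0.014 m and angle between the z axis of cartridge and the z axis of station, either way round below 0.06 rad and linear speed of cartridge below 0.01 m/s); the robot touches nothing.
It fails at once if the cartridge is pressed against the station, receiver or plunger with more than 25 N (contact force between cartridge and station above 25 N).
It fails at once if the bottle is moved more than 20 mm (distance of detergent from where it was at the start of the episode above 0.02 m).
It fails at once if the jar is moved more than 20 mm (distance of jar from where it was at the start of the episode above 0.02 m).
It fails at once if the basket is moved more than 20 mm (distance of basket from where it was at the start of the episode above 0.02 m).
It also fails if it takes over 72 s, if anything falls off the work surface, if the arm or the gripper's body presses on something with over 40 N, if the wrist force passes 120 N, or if a joint passes its speed limit or range.

## Working session

There is one attempt and no reset: what is moved stays moved. The work goes in short steps, Python scripts to look and compute and a tool call to move; the robot and the scene stay as the last step left them, time stands still between calls to the robot, and variables do not carry over. Pictures are saved under pics/ and viewed, at most 12 in all, crops included, and the job is handed in when it is done.

Besides the shell and the picture viewer there is one more tool, called after "Request:" by a JSON object that holds its "op" and its "data", one argument or row to a line. play_rows: Moves the arm, as the interface text tells. Its arguments: {"type":"object","properties":{"commands":{"type":"array","items":{"type":"array","items":{"type":"number"}}},"newtons":{"type":"number"}},"required":["commands"]}

```bash
mkdir -p pics; ls; cat > h.py <<'E'
from bench import *
import numpy as np, cv2
def cam(n):
    c=read_camera(n); R,_=cv2.Rodrigues(np.array(c["rvec"],float)); t=np.array(c["tvec"],float).ravel()
    return c["frame"],c["range_z"],np.array(c["camera_matrix"],float),R,t
def cloud(Z,K,R,t):
    v,u=np.mgrid[:Z.shape[0],:Z.shape[1]]
    P=np.stack([(u-K[0,2])/K[0,0]*Z,(v-K[1,2])/K[1,1]*Z,Z],-1)
    W=(P-t)@R; W[Z<=0]=np.nan; return W
def save(n,img): cv2.imwrite("pics/"+n,img[...,::-1])
E
python3 - <<'E'
from h import *
ims=[]
for n in("side","top"):
    f,Z,K,R,t=cam(n); W=cloud(Z,K,R,t); np.savez(f"/tmp/{n}.npz",f=f,Z=Z,K=K,R=R,t=t,W=W); ims.append(f); print(n,(-R.T@t).round(),K[0,0],(Z>0).mean())
save("a.png",cv2.resize(np.hstack(ims),(800,300)))
save("top.png",cv2.resize(ims[1],(800,600)))
s=get_state();print(s)
E
```

```text
pics
side [430. 917. 746.] 363.5549197822021 0.9957784016927084
top [529.   9. 966.] 346.9243456606394 0.9960072835286459
{'clock': 0.1, 'joints': array([-1.27661086e+00,  4.91490560e-01,  1.55938529e+00,  2.03892997e-05,
        1.09167486e+00, -1.05614554e-01]), 'joint_vel': array([ 0.00015443, -0.0020315 , -0.00027058, -0.00100282,  0.00075965,
       -0.00070384]), 'joint_torque': array([ 5.53654914e-03, -6.13622975e+01, -2.58606470e+01,  6.94969716e-02,
        4.70358494e-02, -5.09983863e-05]), 'tcp_pos': array([ 243.22837485, -575.50627119,  214.12670327]), 'tcp_rot': array([-3.14064184e+00, -1.18980583e-04,  3.99790560e-01]), 'wrist_force': array([ 0.3679297 , -0.50152242,  0.86068758]), 'moment': array([-0.05371519, -0.00338043, -0.07676719]), 'grasp_force': 0.0, 'gripper_width': 94.83183761840343}
```

View pics/a.png

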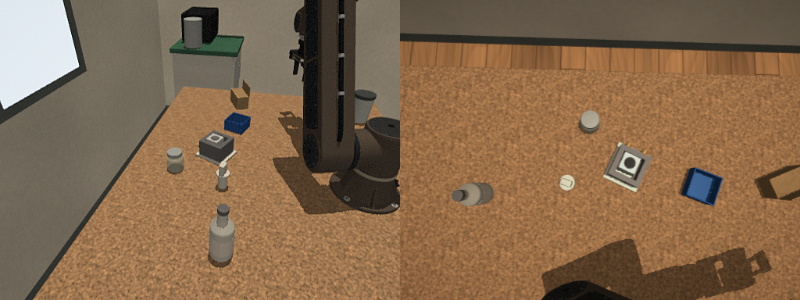

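View pics/top.png

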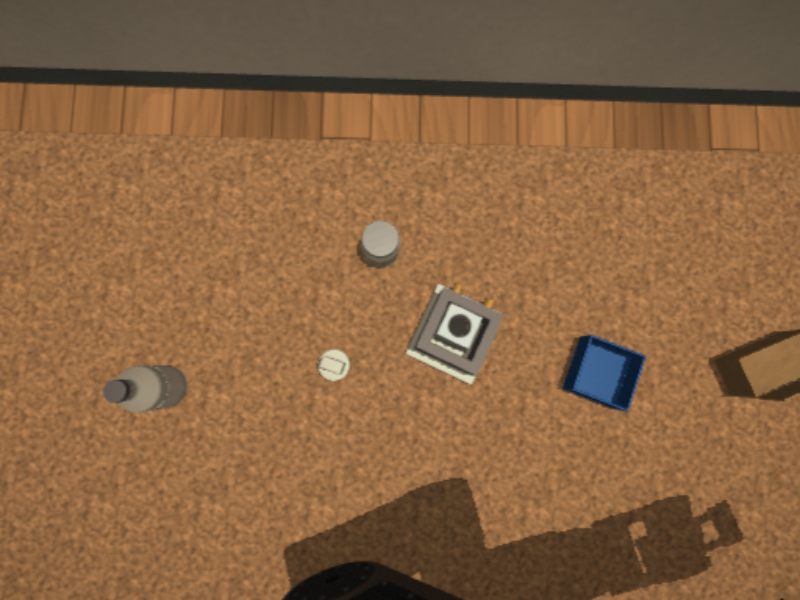

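The top view shows the cartridge at about (333,365), the station at (457,330) with the bore at (459,325), the jar at (380,243), the basket at (604,373) and the bottle at (150,388).

```bash
cat > m.py <<'E'
from h import *
d=np.load("/tmp/top.npz"); W=d["W"]; f=d["f"]; s=512/800
def sel(u0,u1,v0,v1,z0,z1):
    S=W[int(v0*s):int(v1*s),int(u0*s):int(u1*s)].reshape(-1,3); S=S[(S[:,2]>z0)&(S[:,2]<z1)]; return S
def rect(n,S):
    r=cv2.minAreaRect(S[:,:2].astype(np.float32)); print(n,len(S),np.round(r[0],1),np.round(r[1],1),round(r[2],1),"mean",S.mean(0).round(1))
print("table z",np.nanmedian(W[200:300,150:250,2]))
rect("tab",sel(300,365,335,395,95,120)); rect("shoulder",sel(300,365,335,395,60,80))
rect("grey",sel(400,520,270,395,74,83)); rect("all top",sel(400,520,270,395,74,92)); rect("rim",sel(400,520,270,395,83.5,92)); rect("base",sel(400,520,270,395,5,14))
rect("jar",sel(350,410,210,280,70,100)); rect("basket",sel(550,660,325,420,45,65)); rect("bottle",sel(90,200,350,420,50,220))
E
python3 m.py
```

```text
table z -0.8850202768816545
tab 120 [532.4  92.4] [35.7 19.6] 70.7 mean [532.3  92.  106.4]
shoulder 191 [532.   93.4] [48.6 49.1] 1.2 mean [532.   90.8  67.1]
grey 1073 [ 592.1 -113.8] [110.2 110.3] 65.9 mean [ 591.8 -113.7   79.1]
all top 1362 [ 592.1 -113.8] [110.2 110.3] 65.9 mean [ 593.5 -113.1   80.5]
rim 279 [ 604.  -104.9] [73.6 57.4] 63.1 mean [ 599.6 -111.    85.6]
base 573 [ 588.4 -111.6] [129.5 148.1] 66.0 mean [572.2 -89.    9.3]
jar 441 [742.2  21.1] [59.3 59.5] 74.5 mean [741.3  21.2  83.9]
basket 326 [ 528.5 -369.6] [101.4 100.1] 69.9 mean [ 529.2 -371.3   52.3]
bottle 1097 [489.7 380.8] [71.  63.4] 3.5 mean [491.1 371.3 130.7]
```

Request:
{"op": "play_rows", "data": {
  "commands": [
    [25, -25, 0, 0, 1],
    [52, -50, 0, 0, 1],
    [79, -75, 0, 0, 1],
    [105, -101, 0, 0, 1],
    [131, -126, 0, 0, 1]
  ]
}}

```text
clock: 0.52
tcp_pos: [315.1, -406.8, 214.4]
tcp_rot: [-3.141, 0.0, 0.399]
wrist_force: [0.9, -0.2, 0.2]
gripper_width: 95.0
grasp_force: 0.0
```

Request:
{"op": "play_rows", "data": {
  "commands": [
    [25, -25, 0, 0, 1],
    [52, -50, 0, 0, 1],
    [79, -75, 0, 0, 1],
    [105, -101, 0, 0, 1],
    [131, -126, 0, 0, 1]
  ]
}}

```text
clock: 0.93
tcp_pos: [386.7, -239.8, 214.6]
tcp_rot: [-3.141, 0.0, 0.4]
wrist_force: [-0.7, -0.4, 0.6]
gripper_width: 95.1
grasp_force: 0.0
```

```bash
python3 - <<'E'
from h import *
d=np.load("/tmp/top.npz"); f=d["f"].astype(int);W=d["W"];K,R,t=d["K"],d["R"],d["t"]
g=f.sum(2); sub=g[190:232,270:320]
m=(g<150).astype(np.uint8); m[:190]=0;m[232:]=0;m[:,:275]=0;m[:,315:]=0
n,l,st,c=cv2.connectedComponentsWithStats(m)
C=-R.T@t
def ray(u,v,z):
    r=R.T@np.linalg.inv(K)@[u,v,1]; return C+r*(z-C[2])/r[2]
for i in range(1,n):
    if st[i,4]>30:
        print(st[i],c[i],ray(*c[i],66).round(1)); ys,xs=np.where(l==i); 
        print(cv2.minAreaRect(np.array([ray(x,y,66)[:2] for x,y in zip(xs,ys)],np.float32)), np.nanmedian(W[l==i][:,2]))
print(get_state()["tcp_pos"])
f,Z,K,R,t=cam("wrist"); print((-R.T@t).round(), K[0,0]); save("w1.png",f)
E
```

```text
[300 204  13  26  74] [305.98648649 216.06756757] [ 581.6 -147.5   66. ]
((580.27880859375, -147.22311401367188), (8.635420799255371, 71.4910659790039), 68.77899932861328) 55.870183130438654
[ 386.7229395  -239.81236785  214.57250434]
[ 457. -211.  384.] 293.33320082955606
```

View pics/w1.png

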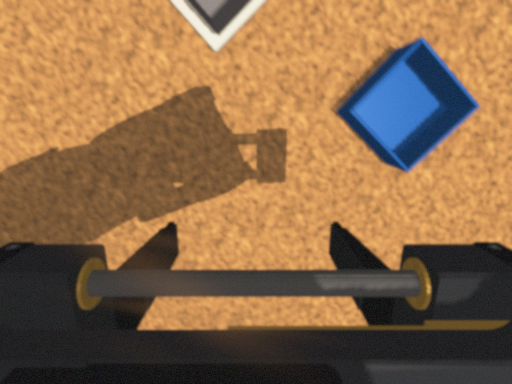

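Request:
{"op": "play_rows", "data": {
  "commands": [
    [30, -18, 0, 0, 1],
    [61, -36, 0, 0, 1],
    [91, -54, 0, 0, 1],
    [122, -73, 0, 0, 1],
    [122, -73, 0, 0, 1]
  ]
}}

```text
clock: 1.4
tcp_pos: [472.8, -123.0, 214.5]
tcp_rot: [-3.141, -0.001, 0.403]
wrist_force: [-1.1, -0.7, 0.1]
gripper_width: 94.9
grasp_force: 0.0
```

```bash
python3 - <<'E'
from h import *
f,Z,K,R,t=cam("wrist"); print((-R.T@t).round(), get_state()["tcp_pos"]); save("w2.png",f); np.savez("/tmp/w2.npz",f=f,Z=Z,K=K,R=R,t=t,W=cloud(Z,K,R,t))
E
```

```text
[543. -94. 384.] [ 471.54936324 -124.70769837  214.33741267]
```

View pics/w2.png

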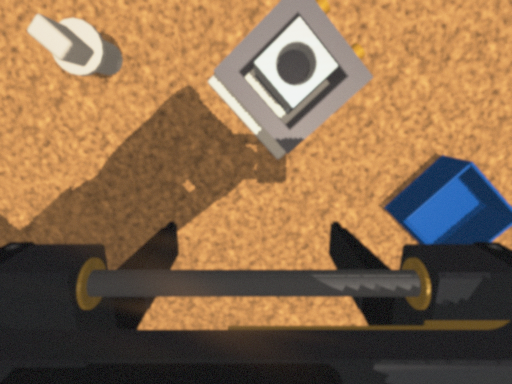

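w1 shows only the station's base corner at the top, near (215,45), and the basket. w2 shows the whole station with the bore at about (297,64), the receiver's bright square around it, and the cartridge at (65,45).

```bash
python3 - <<'E'
from h import *
d=np.load("/tmp/w2.npz"); f=d["f"].astype(int);W=d["W"];K,R,t=d["K"],d["R"],d["t"]; C=-R.T@t; Ki=np.linalg.inv(K)
def ray(p,z):
    r=np.c_[p,np.ones(len(p))]@Ki.T@R; return (C+r*((z-C[2])/r[:,2])[:,None])[:,:2]
g=f.sum(2)/3
# bore: anything non bright inside receiver
S=W.reshape(-1,3)
def rect(n,m,z):
    ys,xs=np.where(m); r=cv2.minAreaRect(ray(np.c_[xs,ys],z).astype(np.float32)); print(n,m.sum(),np.round(r[0],1),np.round(r[1],1),round(r[2],1))
box=np.zeros(g.shape,bool); box[:165,200:380]=1
print("grey/rim/plunger vals",g[40,250],g[95,300],g[45,320],g[64,297])
rect("grey depth",box&(abs(W[...,2]-79.5)<3),80)
m=(box&(g>150)&(abs(W[...,2]-85.5)<4)).astype(np.uint8)
n,l,st,c=cv2.connectedComponentsWithStats(m); i=1+st[1:,4].argmax(); rect("rim",l==i,86)
cs,h=cv2.findContours((l==i).astype(np.uint8),cv2.RETR_CCOMP,cv2.CHAIN_APPROX_NONE)
for k,q in enumerate(cs):
    if h[0][k][3]>=0 and len(q)>30:
        e=cv2.fitEllipse(ray(q[:,0].astype(float),86).astype(np.float32)); print("bore",np.round(e[0],1),np.round(e[1],1))
p=(box&(g<70)); p[:, :275]=0;p[:,320:]=0;p[:40]=0;p[88:]=0; n,l,st,c=cv2.connectedComponentsWithStats(p.astype(np.uint8)); i=1+st[1:,4].argmax(); rect("plunger",l==i,66); print(ray(c[i][None],66), np.nanmedian(W[l==i][:,2]))
# tab top
b=np.zeros(g.shape,bool); b[:90,:130]=1; rect("tab",b&(abs(W[...,2]-107)<4),108); print(W[b&(abs(W[...,2]-107)<4)].mean(0))
E
```

```text
grey/rim/plunger vals 150.0 242.33333333333334 236.66666666666666 75.33333333333333
grey depth 7565 [ 592.  -114.7] [109.8 109.7] 65.9
rim 2550 [ 599.7 -112.9] [55.6 56.3] 65.8
bore [ 599.7 -112.8] [37.7 37.9]
plunger 1 [ 612.3 -107. ] [0. 0.] 0.0
[[ 612.26776764 -106.98442617]] 66.46728983767471
tab 1105 [532.7  88.9] [36.8 20.1] 71.1
[532.74859864  90.02587593 106.72488453]
```

Request:
{"op": "play_rows", "data": {
  "commands": [
    [36, -45, 0, 0, 1],
    [73, -90, 0, 0, 1],
    [109, -135, 0, 0, 1],
    [141, -176, 0, 0, 1],
    [141, -176, 0, -0.12, 1]
  ]
}}

```text
clock: 1.87
tcp_pos: [527.3, 74.3, 214.6]
tcp_rot: [3.141, 0.0, 0.517]
wrist_force: [0.0, -0.2, 0.4]
gripper_width: 94.8
grasp_force: 0.0
```

Request:
{"op": "play_rows", "data": {
  "commands": [
    [0, 0, 0, -0.12, 1],
    [0, 0, 0, -0.24, 1],
    [0, 0, 0, -0.36, 1],
    [0, 0, 0, -0.48, 1],
    [0, 0, 0, -0.6, 1]
  ]
}}

```text
clock: 2.28
tcp_pos: [527.0, 72.5, 214.4]
tcp_rot: [-3.141, 0.001, 1.125]
wrist_force: [-0.6, 0.8, 0.6]
gripper_width: 95.1
grasp_force: 0.0
```

Request:
{"op": "play_rows", "data": {
  "commands": [
    [0, 0, 0, -0.11, 1],
    [0, 0, 0, -0.114, 0.8],
    [0, 0, 0, -0.114, 0.7],
    [0, 0, 0, -0.114, 0.7]
  ]
}}

```text
clock: 2.62
tcp_pos: [527.2, 72.9, 214.5]
tcp_rot: [-3.141, 0.0, 1.23]
wrist_force: [-0.9, 0.9, -0.3]
gripper_width: 80.4
grasp_force: 0.0
```

```bash
python3 - <<'E'
from h import *
f,Z,K,R,t=cam("wrist"); W=cloud(Z,K,R,t); save("w3.png",f)
P=W.reshape(-1,3); d=np.hypot(P[:,0]-532,P[:,1]-90)
for z0,z1 in((100,113),(62,74)):
    S=P[(d<60)&(P[:,2]>z0)&(P[:,2]<z1)]; 
    if len(S)>10: r=cv2.minAreaRect(S[:,:2].astype(np.float32)); print(len(S),np.round(r[0],1),np.round(r[1],1),round(r[2],1),S.mean(0).round(1))
print(get_state()["tcp_pos"],get_state()["tcp_rot"])
E
```

```text
733 [532.5  91.8] [35.8 19.2] 70.9 [533.1  92.4 106.9]
974 [533.7  93.1] [47.4 50.5] 70.4 [534.5  95.3  67.2]
[527.24630878  73.08562816 214.57214159] [-3.14152638e+00  1.33758819e-04  1.23023866e+00]
```

View pics/w3.png

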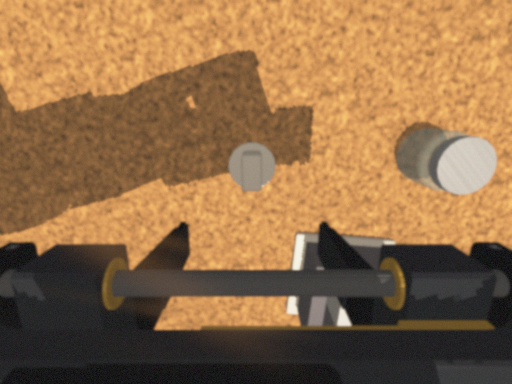

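w3 shows the cartridge clear at (252,165), with the tab lined up with the tool and its centre measured at (532.5, 91.8).

Request:
{"op": "play_rows", "data": {
  "commands": [
    [19.4, -1, 0, 0, 0.7],
    [19.4, -1, 35, 0, 0.7],
    [19.4, -1, 70, 0, 0.7],
    [19.4, -1, 100, 0, 0.7],
    [19.4, -1, 125, 0, 0.7]
  ]
}}

```text
clock: 3.08
tcp_pos: [532.2, 92.1, 87.7]
tcp_rot: [-3.141, 0.001, 1.232]
wrist_force: [0.1, -0.4, -0.1]
gripper_width: 66.5
grasp_force: 0.0
```

Request:
{"op": "play_rows", "data": {
  "commands": [
    [0, 0, 10, 0, 0.7],
    [0, 0, 15.5, 0, 0.6],
    [0, 0, 15.5, 0, 0.4],
    [0, 0, 15.5, 0, 0.2],
    [0, 0, 15.5, 0, 0.1]
  ],
  "newtons": 15
}}

```text
clock: 3.5
tcp_pos: [533.5, 92.2, 75.4]
tcp_rot: [3.14, -0.001, 1.233]
wrist_force: [-0.1, -0.2, 0.0]
gripper_width: 45.1
grasp_force: 0.0
```

Request:
{"op": "play_rows", "data": {
  "commands": [
    [0, 0, 0, 0, 0.1],
    [0, 0, 0, 0, 0.1],
    [0, 0, 0, 0, 0.1],
    [0, 0, 0, 0, 0.1]
  ]
}}

```text
clock: 3.83
tcp_pos: [532.9, 92.2, 74.5]
tcp_rot: [3.141, -0.0, 1.234]
wrist_force: [1.7, -0.9, 3.3]
gripper_width: 19.6
grasp_force: 15.0
```

Request:
{"op": "play_rows", "data": {
  "commands": [
    [0, 0, -15, 0, 0.1],
    [0, 0, -40, 0, 0.1],
    [0, 0, -65, 0, 0.1],
    [0, 0, -90, 0, 0.1],
    [0, 0, -90, 0, 0.1]
  ]
}}

```text
clock: 4.25
tcp_pos: [534.3, 92.3, 168.1]
tcp_rot: [3.136, -0.002, 1.234]
wrist_force: [0.3, -0.5, -2.8]
gripper_width: 19.8
grasp_force: 15.0
```

Request:
{"op": "play_rows", "data": {
  "commands": [
    [-19, 27, 0, 0.02, 0.1],
    [-38, 55, 0, 0.04, 0.1],
    [-57, 82, 0, 0.06, 0.1],
    [-76, 110, 0, 0.083, 0.1],
    [-95.4, 137, 0, 0.083, 0.1]
  ]
}}

```text
clock: 4.67
tcp_pos: [630.9, -44.5, 162.8]
tcp_rot: [-3.14, 0.0, 1.149]
wrist_force: [0.8, -0.5, -2.1]
gripper_width: 19.6
grasp_force: 15.0
```

Request:
{"op": "play_rows", "data": {
  "commands": [
    [0, 0, 10, 0, 0.1],
    [0, 0, 20, 0, 0.1],
    [0, 0, 20, 0, 0.1]
  ]
}}

```text
clock: 4.92
tcp_pos: [628.8, -42.8, 140.8]
tcp_rot: [-3.137, 0.001, 1.15]
wrist_force: [0.1, -0.0, -2.5]
gripper_width: 20.0
grasp_force: 15.0
```

```bash
python3 - <<'E'
from h import *
s=get_state(); print({k:np.round(s[k],3) for k in s})
f,Z,K,R,t=cam("side"); P=cloud(Z,K,R,t); save("s1.png",cv2.resize(f[130:290,200:360],(640,640))[:600])
np.savez("/tmp/s1.npz",f=f,Z=Z,K=K,R=R,t=t,W=P)
E
```

```text
{'clock': np.float64(4.917), 'joints': array([-0.173,  0.578,  1.619,  0.   ,  0.95 ,  0.248]), 'joint_vel': array([ 0.02 , -0.031, -0.017,  0.001,  0.041,  0.001]), 'joint_torque': array([-1.3720e+00, -6.6662e+01, -2.5571e+01,  3.3000e-02, -4.7400e-01,
       -2.0000e-02]), 'tcp_pos': array([628.797, -42.85 , 140.777]), 'tcp_rot': array([-3.137e+00,  1.000e-03,  1.150e+00]), 'wrist_force': array([ 0.091, -0.027, -2.468]), 'moment': array([ 0.051, -0.018,  0.024]), 'grasp_force': np.float64(14.999), 'gripper_width': np.float64(20.014)}
```

View pics/s1.png

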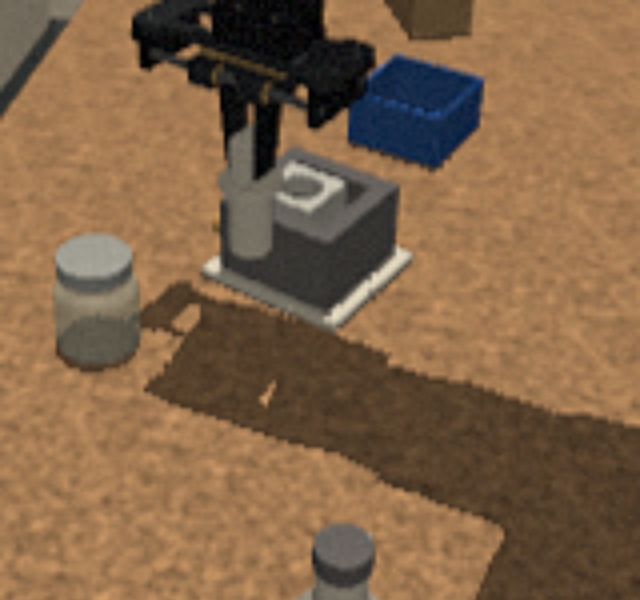

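The side view shows the cartridge upright between the fingers, just in front of the block's +y face. Its foot is below the block's top edge.

Request:
{"op": "play_rows", "data": {
  "commands": [
    [-3, 0, 0, 0, 0.1],
    [-6, 0, 0, 0, 0.1],
    [-9, 0, 0, 0, 0.1],
    [-11, 0, 0, 0, 0.1],
    [-13, 0, 0, 0, 0.1]
  ],
  "newtons": 8
}}

```text
clock: 5.38
tcp_pos: [625.3, -54.9, 144.7]
tcp_rot: [3.141, -0.0, 1.151]
wrist_force: [0.7, 1.4, -2.8]
gripper_width: 19.9
grasp_force: 8.0
```

Request:
{"op": "play_rows", "data": {
  "commands": [
    [-2, 0, 0, 0, 0.1],
    [-4, 0, 0, 0, 0.1],
    [-6, 0, 0, 0, 0.1]
  ]
}}

```text
clock: 5.63
tcp_pos: [622.8, -60.6, 144.3]
tcp_rot: [3.141, -0.0, 1.151]
wrist_force: [1.0, 2.6, -1.5]
gripper_width: 20.1
grasp_force: 8.0
```

```bash
python3 - <<'E'
from h import *
s=get_state(); print({k:np.round(s[k],3) for k in ("tcp_pos","wrist_force","moment","grasp_force")})
E
```

```text
{'tcp_pos': array([622.789, -60.644, 144.269]), 'wrist_force': array([ 0.96 ,  2.606, -1.473]), 'moment': array([ 0.334, -0.215,  0.05 ]), 'grasp_force': np.float64(8.0)}
```

Request:
{"op": "play_rows", "data": {
  "commands": [
    [-3, 0, 0, 0, 0.1],
    [-6, 0, 0, 0, 0.1],
    [-9, 0, 0, 0, 0.1],
    [-12, 0, 0, 0, 0.1],
    [-14, 0, 0, 0, 0.1]
  ]
}}

```text
clock: 6.05
tcp_pos: [616.9, -73.7, 144.1]
tcp_rot: [3.142, 0.0, 1.151]
wrist_force: [0.7, 2.1, -1.9]
gripper_width: 19.9
grasp_force: 8.0
```

Request:
{"op": "play_rows", "data": {
  "commands": [
    [-3, 0, 0, 0, 0.1],
    [-6, 0, 0, 0, 0.1],
    [-9, 0, 0, 0, 0.1],
    [-11, 0, 0, 0, 0.1],
    [-11, 0, 0, 0, 0.1]
  ]
}}

```text
clock: 6.47
tcp_pos: [612.3, -83.7, 144.1]
tcp_rot: [-3.141, 0.0, 1.151]
wrist_force: [0.2, 2.1, -2.9]
gripper_width: 19.8
grasp_force: 8.0
```

Request:
{"op": "play_rows", "data": {
  "commands": [
    [0, 0, 0, 0, 0.1],
    [0, 0, 0, 0, 0.1],
    [0, 0, -10, 0, 0.1],
    [0, 0, -20, 0, 0.1],
    [0, 0, -20, 0, 0.1]
  ],
  "newtons": 25
}}

```text
clock: 6.88
tcp_pos: [613.6, -83.5, 166.8]
tcp_rot: [3.138, -0.0, 1.151]
wrist_force: [1.1, -0.7, -2.2]
gripper_width: 19.8
grasp_force: 25.0
```

```bash
cat > tilt.py <<'E'
from h import *
import sys
# axis of the light barrel as seen by the side camera: points of the cloud near the gripped cartridge
s=get_state(); p=s["tcp_pos"]; yaw=s["tcp_rot"][2]
f,Z,K,R,t=cam("side"); W=cloud(Z,K,R,t); 
ax=np.array([np.cos(yaw),np.sin(yaw)]); ay=np.array([np.sin(yaw),-np.cos(yaw)])
D=W[...,:2]-p[:2]; a=D@ax; b=D@ay; h=W[...,2]-p[2]
g=f.astype(int); white=(g.min(2)>60)&(g.max(2)-g.min(2)<45)
m=(abs(b)<17)&(h<-16)&(h>-80)&(a<60)&(a>-35)&white&(W[...,2]>88)
# front line: for each height band the nearest-to-camera surface at |b| small
print("tcp",p.round(1),"force",s["wrist_force"].round(1),"n",m.sum())
mm=m&(abs(b)<6)
for h0 in range(-80,-10,8):
    k=mm&(h>=h0)&(h<h0+8)
    if k.sum(): print(h0+4,k.sum(),"front a",np.percentile(a[k],80).round(1))
k=mm&(h<-20)
v,u=np.where(m); print(u.min(),u.max(),v.min(),v.max())
save(sys.argv[1],cv2.resize(f[130:290,200:360],(640,640))[:600])
E
python3 tilt.py s2.png
```

```text
tcp [613.6 -83.5 166.8] force [ 1.1 -0.7 -2.2] n 170
-76 4 front a -8.3
-60 4 front a 54.1
-52 10 front a 54.4
-44 10 front a 50.3
-36 8 front a 47.5
-28 11 front a 42.8
-20 12 front a 42.2
258 277 168 183
```

View pics/s2.png

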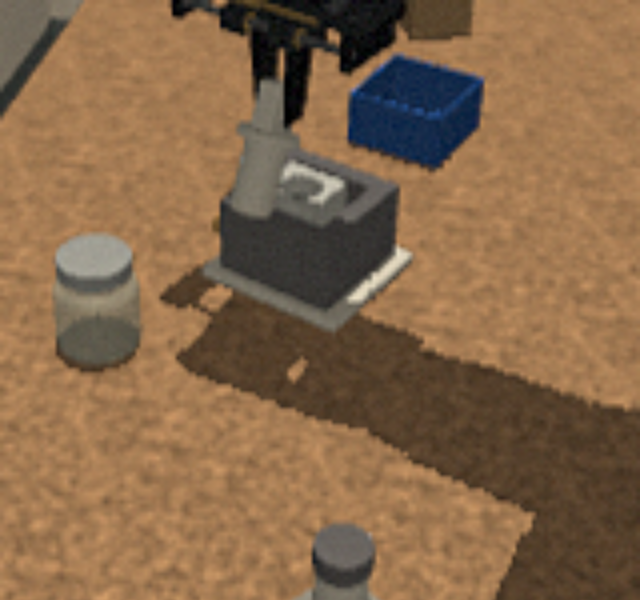

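The cartridge now leans about 22–25° over the block edge, with its foot toward +y. Next I move over the bore.

Request:
{"op": "play_rows", "data": {
  "commands": [
    [-10, 0, -3, 0, 0.1],
    [-25, 0, -3, 0, 0.1],
    [-40, 0, -3, 0, 0.1],
    [-55, 0, -3, 0, 0.1],
    [-68.6, -0.7, -3, 0, 0.1]
  ]
}}

```text
clock: 7.35
tcp_pos: [582.9, -147.7, 166.9]
tcp_rot: [-3.141, 0.0, 1.15]
wrist_force: [-0.7, -0.3, -2.3]
gripper_width: 20.2
grasp_force: 25.0
```

Request:
{"op": "play_rows", "data": {
  "commands": [
    [0, 0, 0, 0, 0.1],
    [0, 0, 0, 0, 0.1],
    [0, 0, 4, 0, 0.1],
    [0, 0, 6, 0, 0.1],
    [0, 0, 6, 0, 0.1]
  ]
}}

```text
clock: 7.77
tcp_pos: [583.9, -145.1, 160.4]
tcp_rot: [-3.141, 0.0, 1.151]
wrist_force: [-1.3, -0.1, -2.7]
gripper_width: 20.4
grasp_force: 25.0
```

```bash
python3 tilt.py s3.png; python3 - <<'E'
from h import *
f,Z,K,R,t=cam("top"); W=cloud(Z,K,R,t); s=get_state(); a=f[170:240,240:340]; 
b=cv2.imread("pics/s3.png")[...,::-1]
save("c3.png",np.hstack([cv2.resize(b,(420,400)),cv2.resize(a,(380,400))]))
E
```

```text
tcp [ 583.9 -145.1  160.4] force [-1.3 -0.1 -2.7] n 167
-76 1 front a 56.8
-68 2 front a 48.5
-60 2 front a 50.6
-52 8 front a 53.7
-44 8 front a 51.2
-36 11 front a 49.3
-28 8 front a 44.1
-20 9 front a 39.5
269 284 161 180
```

View pics/c3.png

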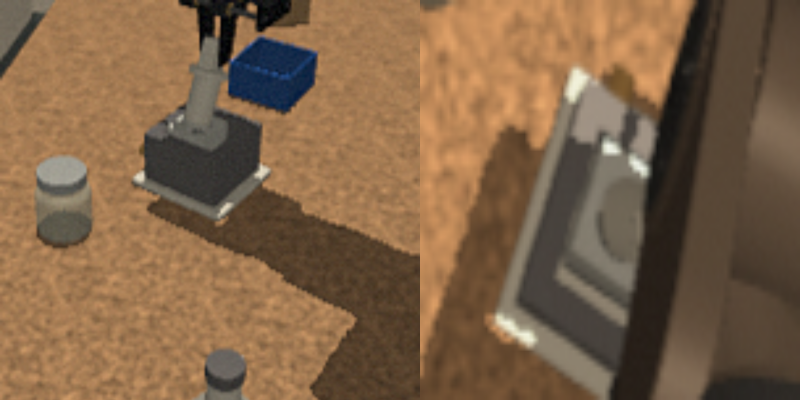

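The side view shows the tilted barrel over the receiver with its low edge just above the bore, and the top view is mostly blocked by the arm. Next I lower it slowly.

Request:
{"op": "play_rows", "data": {
  "commands": [
    [0, 0, 1, 0, 0.1],
    [0, 0, 2, 0, 0.1],
    [0, 0, 3, 0, 0.1],
    [0, 0, 3, 0, 0.1],
    [0, 0, 3, 0, 0.1]
  ]
}}

```text
clock: 8.28
tcp_pos: [584.0, -145.6, 158.1]
tcp_rot: [-3.142, 0.0, 1.151]
wrist_force: [0.0, 0.3, -2.2]
gripper_width: 19.8
grasp_force: 25.0
```

Request:
{"op": "play_rows", "data": {
  "commands": [
    [0, 0, 1, 0, 0.1],
    [0, 0, 1, 0, 0.1],
    [0, 0, 2, 0, 0.1],
    [0, 0, 2, 0, 0.1]
  ]
}}

```text
clock: 8.62
tcp_pos: [583.9, -145.7, 156.0]
tcp_rot: [-3.141, 0.0, 1.151]
wrist_force: [-0.2, 0.6, -3.1]
gripper_width: 20.1
grasp_force: 25.0
```

Request:
{"op": "play_rows", "data": {
  "commands": [
    [0, 0.8, 0, 0, 0.1],
    [0, 0.8, 1, 0, 0.1],
    [0, 0.8, 1, 0, 0.1],
    [0, 0.8, 2, 0, 0.1],
    [0, 0.8, 2, 0, 0.1]
  ]
}}

```text
clock: 9.03
tcp_pos: [584.6, -146.0, 153.9]
tcp_rot: [-3.141, 0.0, 1.151]
wrist_force: [-0.0, -0.6, -2.3]
gripper_width: 19.8
grasp_force: 25.0
```

Request:
{"op": "play_rows", "data": {
  "commands": [
    [0, 0, 0, 0, 0.1],
    [0, 0, 1, 0, 0.1],
    [0, 0, 1, 0, 0.1]
  ]
}}

```text
clock: 9.28
tcp_pos: [584.6, -146.0, 153.0]
tcp_rot: [-3.141, 0.0, 1.151]
wrist_force: [-0.8, 0.2, -3.8]
gripper_width: 19.9
grasp_force: 25.0
```

Request:
{"op": "play_rows", "data": {
  "commands": [
    [0, 0, 1, 0, 0.1],
    [0, 0, 1, 0, 0.1],
    [0, 0, 1, 0, 0.1]
  ]
}}

```text
clock: 9.53
tcp_pos: [584.7, -146.0, 152.1]
tcp_rot: [-3.142, 0.0, 1.151]
wrist_force: [0.5, -0.7, -2.7]
gripper_width: 19.8
grasp_force: 25.0
```

Request:
{"op": "play_rows", "data": {
  "commands": [
    [0, 0, 1, 0, 0.1],
    [0, 0, 1, 0, 0.1],
    [0, 0, 1, 0, 0.1]
  ]
}}

```text
clock: 9.78
tcp_pos: [584.7, -146.0, 151.1]
tcp_rot: [-3.142, 0.0, 1.151]
wrist_force: [-0.6, 0.4, -2.5]
gripper_width: 19.8
grasp_force: 25.0
```

Request:
{"op": "play_rows", "data": {
  "commands": [
    [0, 0, 1, 0, 0.1],
    [0, 0, 1, 0, 0.1],
    [2, 0, 1, 0, 0.1],
    [4, 0, 1, 0, 0.1],
    [6, 0, 1, 0, 0.1]
  ],
  "newtons": 5
}}

```text
clock: 10.2
tcp_pos: [587.3, -140.6, 150.5]
tcp_rot: [3.141, 0.0, 1.151]
wrist_force: [-3.4, -2.6, 4.5]
gripper_width: 19.9
grasp_force: 5.0
```

Request:
{"op": "play_rows", "data": {
  "commands": [
    [1, 0, 0, 0, 0.1],
    [2, 0, 0, 0, 0.1],
    [3, 0, 0, 0, 0.1],
    [4, 0, 0, 0, 0.1]
  ]
}}

```text
clock: 10.53
tcp_pos: [589.0, -137.1, 150.8]
tcp_rot: [3.14, 0.0, 1.151]
wrist_force: [-2.3, -2.4, 5.6]
gripper_width: 20.1
grasp_force: 5.0
```

Request:
{"op": "play_rows", "data": {
  "commands": [
    [0, 0, -1, 0, 0.1],
    [1, 0, -1.5, 0, 0.1],
    [2, 0, -1.5, 0, 0.1],
    [3, 0, -1.5, 0, 0.1]
  ]
}}

```text
clock: 10.87
tcp_pos: [590.1, -134.2, 151.9]
tcp_rot: [3.141, 0.0, 1.151]
wrist_force: [-2.9, -2.9, 5.5]
gripper_width: 20.2
grasp_force: 5.0
```

```bash
python3 tilt.py s4.png
```

```text
tcp [ 590.1 -134.2  151.9] force [-2.9 -2.9  5.5] n 166
-60 11 front a 50.1
-52 9 front a 44.3
-44 6 front a 43.4
-36 10 front a 38.8
-28 10 front a 37.1
-20 7 front a 34.3
267 283 163 181
```

View pics/s4.png

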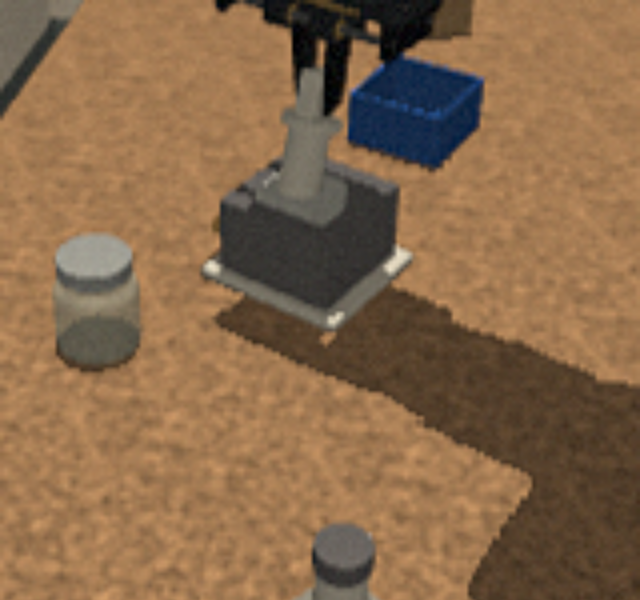

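Request:
{"op": "play_rows", "data": {
  "commands": [
    [0, 0, -2, 0, 0.1],
    [0, 0, -3, 0, 0.1],
    [-3, 0, -3, 0, 0.1],
    [-6.5, 0, -3, 0, 0.1],
    [-6.5, 0, -3, 0, 0.1]
  ],
  "newtons": 12
}}

```text
clock: 11.33
tcp_pos: [587.1, -140.3, 154.4]
tcp_rot: [-3.141, -0.0, 1.15]
wrist_force: [0.3, 1.6, -1.7]
gripper_width: 20.0
grasp_force: 12.0
```

Request:
{"op": "play_rows", "data": {
  "commands": [
    [0, 0, 0, 0, 0.1],
    [0, 0, 1, 0, 0.1],
    [0, 0, 2, 0, 0.1],
    [0, 0, 2, 0, 0.1]
  ]
}}

```text
clock: 11.67
tcp_pos: [587.4, -139.9, 152.5]
tcp_rot: [3.141, -0.0, 1.151]
wrist_force: [0.9, 2.0, -2.1]
gripper_width: 19.8
grasp_force: 12.0
```

Request:
{"op": "play_rows", "data": {
  "commands": [
    [0, 0, 1, 0, 0.1],
    [0, 0, 1, 0, 0.1],
    [0, 0, 1, 0, 0.1]
  ]
}}

```text
clock: 11.92
tcp_pos: [587.4, -140.0, 151.6]
tcp_rot: [3.141, -0.0, 1.151]
wrist_force: [1.5, 3.3, -0.9]
gripper_width: 20.3
grasp_force: 12.0
```

Request:
{"op": "play_rows", "data": {
  "commands": [
    [1, 0, 0, 0, 0.1],
    [2, 0, 0, 0, 0.1],
    [2, 0, 0, 0, 0.1]
  ]
}}

```text
clock: 12.17
tcp_pos: [588.0, -138.3, 151.5]
tcp_rot: [-3.141, 0.0, 1.151]
wrist_force: [0.0, 0.3, -2.6]
gripper_width: 19.9
grasp_force: 12.0
```

Request:
{"op": "play_rows", "data": {
  "commands": [
    [0, 0, 1, 0, 0.1],
    [0, 0, 1, 0, 0.1],
    [0, 0, 1, 0, 0.1]
  ]
}}

```text
clock: 12.42
tcp_pos: [588.1, -138.3, 150.5]
tcp_rot: [-3.141, 0.0, 1.151]
wrist_force: [0.0, -0.6, -2.8]
gripper_width: 19.8
grasp_force: 12.0
```

Request:
{"op": "play_rows", "data": {
  "commands": [
    [0, 0, 1, 0, 0.1],
    [0, 0, 1, 0, 0.1],
    [0, 0, 1, 0, 0.1]
  ]
}}

```text
clock: 12.67
tcp_pos: [588.1, -138.3, 149.6]
tcp_rot: [-3.142, 0.0, 1.151]
wrist_force: [-0.2, 0.6, -2.0]
gripper_width: 19.8
grasp_force: 12.0
```

Request:
{"op": "play_rows", "data": {
  "commands": [
    [0, 0, 1, 0, 0.1],
    [0, 0, 1, 0, 0.1],
    [0, 0, 1, 0, 0.1]
  ]
}}

```text
clock: 12.92
tcp_pos: [588.1, -138.2, 148.6]
tcp_rot: [-3.142, 0.0, 1.151]
wrist_force: [0.9, -0.2, -2.8]
gripper_width: 19.9
grasp_force: 12.0
```

Request:
{"op": "play_rows", "data": {
  "commands": [
    [0, 0, 1, 0, 0.1],
    [0, 0, 1, 0, 0.1],
    [0, 0, 1, 0, 0.1]
  ]
}}

```text
clock: 13.17
tcp_pos: [588.2, -138.2, 147.6]
tcp_rot: [3.141, -0.0, 1.151]
wrist_force: [1.0, 0.7, -1.3]
gripper_width: 20.1
grasp_force: 12.0
```

Request:
{"op": "play_rows", "data": {
  "commands": [
    [1, 0, 0, 0, 0.1],
    [2, 0, 0, 0, 0.1],
    [3, 0, 0, 0, 0.1],
    [4, 0, 0, 0, 0.1]
  ],
  "newtons": 8
}}

```text
clock: 13.5
tcp_pos: [589.8, -134.6, 147.7]
tcp_rot: [3.142, 0.0, 1.151]
wrist_force: [-0.3, -1.9, -2.3]
gripper_width: 19.7
grasp_force: 8.0
```

Request:
{"op": "play_rows", "data": {
  "commands": [
    [1, 0, 0, 0, 0.1],
    [2, 0, 0, 0, 0.1],
    [3, 0, 0, 0, 0.1],
    [3, 0, 0, 0, 0.1]
  ]
}}

```text
clock: 13.83
tcp_pos: [591.1, -131.7, 147.6]
tcp_rot: [3.142, 0.0, 1.151]
wrist_force: [-0.7, -0.9, -1.6]
gripper_width: 20.1
grasp_force: 8.0
```

Request:
{"op": "play_rows", "data": {
  "commands": [
    [1, 0, 0, 0, 0.1],
    [2, 0, 0, 0, 0.1],
    [3, 0, 0, 0, 0.1],
    [4, 0, 0, 0, 0.1],
    [5, 0, 0, 0, 0.1]
  ]
}}

```text
clock: 14.25
tcp_pos: [593.1, -127.2, 147.6]
tcp_rot: [3.142, 0.0, 1.151]
wrist_force: [-0.9, -1.6, -1.8]
gripper_width: 19.7
grasp_force: 8.0
```

Request:
{"op": "play_rows", "data": {
  "commands": [
    [1, 0, 0, 0, 0.1],
    [2, 0, 0, 0, 0.1],
    [3, 0, 0, 0, 0.1],
    [4, 0, 0, 0, 0.1],
    [5, 0, 0, 0, 0.1]
  ]
}}

```text
clock: 14.67
tcp_pos: [595.1, -122.6, 147.6]
tcp_rot: [3.142, 0.0, 1.151]
wrist_force: [-0.8, -1.5, -1.9]
gripper_width: 19.8
grasp_force: 8.0
```

Request:
{"op": "play_rows", "data": {
  "commands": [
    [1, 0, 0, 0, 0.1],
    [2, 0, 0, 0, 0.1],
    [3, 0, 0, 0, 0.1],
    [4, 0, 0, 0, 0.1],
    [5, 0, 0, 0, 0.1]
  ]
}}

```text
clock: 15.08
tcp_pos: [597.2, -118.1, 147.6]
tcp_rot: [3.142, 0.0, 1.151]
wrist_force: [-1.5, -0.5, -1.7]
gripper_width: 20.3
grasp_force: 8.0
```

Request:
{"op": "play_rows", "data": {
  "commands": [
    [1, 0, 0, 0, 0.1],
    [2, 0, 0, 0, 0.1],
    [3, 0, 0, 0, 0.1],
    [4, 0, 0, 0, 0.1],
    [5, 0, 0, 0, 0.1]
  ]
}}

```text
clock: 15.5
tcp_pos: [599.2, -113.5, 147.6]
tcp_rot: [3.141, 0.0, 1.151]
wrist_force: [0.1, -1.3, -1.9]
gripper_width: 20.0
grasp_force: 8.0
```

```bash
python3 tilt.py s5.png; python3 -c "
from h import *
s=get_state();print(s['moment'])"
```

```text
tcp [ 599.2 -113.5  147.6] force [ 0.1 -1.3 -1.9] n 135
-60 5 front a 22.3
-52 7 front a 20.5
-44 5 front a 18.8
-36 7 front a 20.4
-28 5 front a 18.8
-20 7 front a 19.7
268 283 167 181
[-0.33284189  0.08848708  0.02125937]
```

View pics/s5.png

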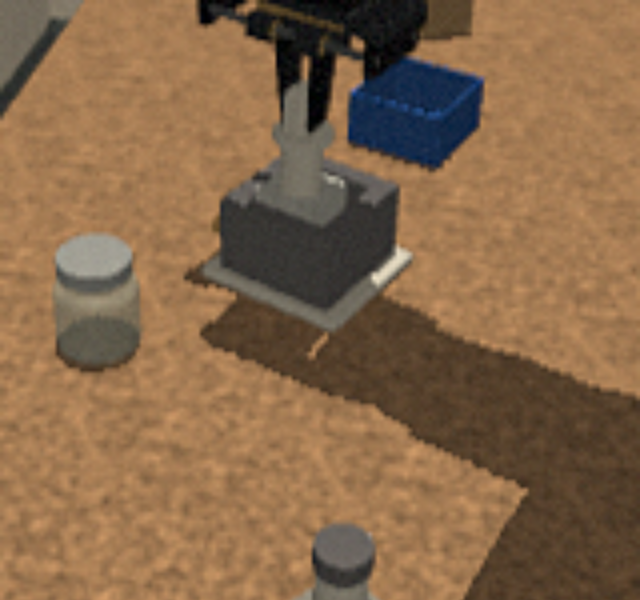

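It is now nearly upright in the bore, at about 2–3°. I pull 1.5 mm more, then slide down.

Request:
{"op": "play_rows", "data": {
  "commands": [
    [1.5, 0, 0, 0, 0.1],
    [1.5, 0, 1, 0, 0.1],
    [1.5, 0, 2, 0, 0.1],
    [1.5, 0, 3, 0, 0.1],
    [1.5, 0, 4, 0, 0.1]
  ]
}}

```text
clock: 15.97
tcp_pos: [599.8, -112.1, 143.4]
tcp_rot: [-3.141, -0.0, 1.151]
wrist_force: [0.8, -1.0, -2.8]
gripper_width: 20.2
grasp_force: 8.0
```

Request:
{"op": "play_rows", "data": {
  "commands": [
    [0, 0, 1, 0, 0.1],
    [0, 0, 2, 0, 0.1],
    [0, 0, 3, 0, 0.1],
    [0, 0, 4, 0, 0.1]
  ]
}}

```text
clock: 16.3
tcp_pos: [599.9, -112.2, 140.1]
tcp_rot: [3.141, -0.0, 1.151]
wrist_force: [-0.9, 0.2, 4.9]
gripper_width: 19.8
grasp_force: 8.0
```

Fz has risen by about 7 N with the foot 20 mm below the rim, which is the plunger. I grip firmer and press on in small steps.

Request:
{"op": "play_rows", "data": {
  "commands": [
    [0, 0, 0, 0, 0.1],
    [0, 0, 1, 0, 0.1],
    [0, 0, 2, 0, 0.1],
    [0, 0, 3, 0, 0.1],
    [0, 0, 4, 0, 0.1]
  ],
  "newtons": 25
}}

```text
clock: 16.72
tcp_pos: [599.9, -112.2, 135.7]
tcp_rot: [3.141, 0.0, 1.151]
wrist_force: [-0.6, 0.1, 3.9]
gripper_width: 20.0
grasp_force: 25.0
```

Request:
{"op": "play_rows", "data": {
  "commands": [
    [0, 0, 1, 0, 0.1],
    [0, 0, 2, 0, 0.1],
    [0, 0, 3, 0, 0.1],
    [0, 0, 4, 0, 0.1],
    [0, 0, 5, 0, 0.1]
  ]
}}

```text
clock: 17.13
tcp_pos: [599.8, -112.2, 130.5]
tcp_rot: [3.141, 0.0, 1.151]
wrist_force: [-0.7, 0.5, 4.7]
gripper_width: 19.8
grasp_force: 25.0
```

Request:
{"op": "play_rows", "data": {
  "commands": [
    [0, 0, 1, 0, 0.1],
    [0, 0, 2, 0, 0.1],
    [0, 0, 3, 0, 0.1],
    [0, 0, 4, 0, 0.1],
    [0, 0, 5, 0, 0.1]
  ]
}}

```text
clock: 17.55
tcp_pos: [599.8, -112.2, 125.6]
tcp_rot: [3.141, 0.0, 1.151]
wrist_force: [-1.2, 0.4, 5.6]
gripper_width: 19.8
grasp_force: 25.0
```

Forces are low and steady; I keep going.

Request:
{"op": "play_rows", "data": {
  "commands": [
    [0, 0, 1, 0, 0.1],
    [0, 0, 2, 0, 0.1],
    [0, 0, 3, 0, 0.1],
    [0, 0, 4, 0, 0.1],
    [0, 0, 5, 0, 0.1]
  ]
}}

```text
clock: 17.97
tcp_pos: [599.8, -112.2, 120.5]
tcp_rot: [3.141, 0.0, 1.151]
wrist_force: [-0.1, 1.6, 5.1]
gripper_width: 20.1
grasp_force: 25.0
```

Request:
{"op": "play_rows", "data": {
  "commands": [
    [0, 0, 1, 0, 0.1],
    [0, 0, 2, 0, 0.1],
    [0, 0, 3, 0, 0.1],
    [0, 0, 4, 0, 0.1],
    [0, 0, 5, 0, 0.1]
  ]
}}

```text
clock: 18.38
tcp_pos: [599.8, -112.2, 115.5]
tcp_rot: [3.142, 0.0, 1.151]
wrist_force: [0.1, 0.4, 3.8]
gripper_width: 19.8
grasp_force: 25.0
```

Request:
{"op": "play_rows", "data": {
  "commands": [
    [0, 0, 1, 0, 0.1],
    [0, 0, 2, 0, 0.1],
    [0, 0, 3, 0, 0.1],
    [0, 0, 4, 0, 0.1],
    [0, 0, 5, 0, 0.1]
  ]
}}

```text
clock: 18.8
tcp_pos: [599.8, -112.2, 110.5]
tcp_rot: [3.142, 0.0, 1.151]
wrist_force: [-0.2, 0.6, 5.1]
gripper_width: 19.4
grasp_force: 25.0
```

Request:
{"op": "play_rows", "data": {
  "commands": [
    [0, 0, 1, 0, 0.1],
    [0, 0, 2, 0, 0.1],
    [0, 0, 3, 0, 0.1],
    [0, 0, 4, 0, 0.1]
  ]
}}

```text
clock: 19.13
tcp_pos: [599.8, -112.2, 106.5]
tcp_rot: [3.142, 0.0, 1.151]
wrist_force: [0.1, 0.5, 4.1]
gripper_width: 19.8
grasp_force: 25.0
```

Request:
{"op": "play_rows", "data": {
  "commands": [
    [0, 0, 1, 0, 0.1],
    [0, 0, 2, 0, 0.1],
    [0, 0, 3, 0, 0.1],
    [0, 0, 3, 0, 0.1]
  ]
}}

```text
clock: 19.47
tcp_pos: [599.8, -112.2, 103.4]
tcp_rot: [-3.142, 0.0, 1.151]
wrist_force: [0.0, -0.1, 2.7]
gripper_width: 20.0
grasp_force: 25.0
```

Request:
{"op": "play_rows", "data": {
  "commands": [
    [0, 0, 0.5, 0, 0.1],
    [0, 0, 1, 0, 0.1],
    [0, 0, 1, 0, 0.1]
  ]
}}

```text
clock: 19.72
tcp_pos: [599.8, -112.2, 102.5]
tcp_rot: [3.142, 0.0, 1.151]
wrist_force: [0.5, -0.0, 2.2]
gripper_width: 19.8
grasp_force: 25.0
```

Request:
{"op": "play_rows", "data": {
  "commands": [
    [0, 0, 0.5, 0, 0.1],
    [0, 0, 1, 0, 0.1],
    [0, 0, 1, 0, 0.1]
  ]
}}

```text
clock: 19.97
tcp_pos: [599.8, -112.2, 101.6]
tcp_rot: [3.142, 0.0, 1.151]
wrist_force: [0.9, 1.0, 3.8]
gripper_width: 20.0
grasp_force: 25.0
```

Request:
{"op": "play_rows", "data": {
  "commands": [
    [0, 0, 0.5, 0, 0.1],
    [0, 0, 1, 0, 0.1],
    [0, 0, 1, 0, 0.1]
  ]
}}

```text
clock: 20.22
tcp_pos: [599.9, -112.3, 101.3]
tcp_rot: [3.141, 0.0, 1.151]
wrist_force: [-0.4, 1.2, 10.2]
gripper_width: 19.5
grasp_force: 25.0
```

Request:
{"op": "play_rows", "data": {
  "commands": [
    [0, 0, 0.5, 0, 0.1],
    [0, 0, 0.5, 0, 0.1]
  ]
}}

```text
clock: 20.38
tcp_pos: [599.9, -112.4, 101.2]
tcp_rot: [3.141, 0.0, 1.151]
wrist_force: [-3.9, 1.0, 14.4]
gripper_width: 19.9
grasp_force: 25.0
```

Request:
{"op": "play_rows", "data": {
  "commands": [
    [0, 0, -0.8, 0, 0.1],
    [0, 0, -0.8, 0, 0.3],
    [0, 0, -0.8, 0, 0.45],
    [0, 0, -0.8, 0, 0.45],
    [0, 0, -0.8, 0, 0.45]
  ]
}}

```text
clock: 20.8
tcp_pos: [599.6, -112.2, 100.5]
tcp_rot: [-3.141, 0.0, 1.151]
wrist_force: [-0.6, -0.9, -0.5]
gripper_width: 39.9
grasp_force: 0.0
```

Request:
{"op": "play_rows", "data": {
  "commands": [
    [0, 0, -10, 0, 0.45],
    [0, 0, -40, 0, 0.45],
    [0, 0, -75, 0, 0.45],
    [0, 0, -100, 0, 0.45],
    [-35, 0, -100, 0, 0.45]
  ]
}}

```text
clock: 21.22
tcp_pos: [588.6, -141.6, 206.9]
tcp_rot: [3.133, -0.002, 1.155]
wrist_force: [1.8, -0.2, 0.1]
gripper_width: 42.8
grasp_force: 0.0
```

Request:
{"op": "play_rows", "data": {
  "commands": [
    [-30, 0, 0, 0, 0.45],
    [-60, 0, 0, 0, 0.45],
    [-60, 0, 0, 0, 0.45],
    [-60, 0, 0, 0, 0.45]
  ]
}}

```text
clock: 21.55
tcp_pos: [560.6, -200.1, 201.6]
tcp_rot: [3.141, 0.0, 1.148]
wrist_force: [-0.1, 0.6, 0.3]
gripper_width: 42.8
grasp_force: 0.0
```

```bash
python3 - <<'E'
from h import *
f,Z,K,R,t=cam("wrist"); W=cloud(Z,K,R,t); P=W.reshape(-1,3); d=np.hypot(P[:,0]-599.8,P[:,1]+112.5)
for n,m in(("tab top",(d<30)&(P[:,2]>122)&(P[:,2]<145)),("shoulder",(d<30)&(P[:,2]>89)&(P[:,2]<102)),("rim",(d>27)&(d<36)&(P[:,2]>82)&(P[:,2]<89)),("grey",(d<90)&(P[:,2]>74)&(P[:,2]<83))):
    S=P[m]; r=cv2.minAreaRect(S[:,:2].astype(np.float32)); c=np.c_[S[:,:2]-S[:,:2].mean(0),np.ones(len(S))]; print(n,len(S),np.round(r[0],1),np.round(r[1],1),np.median(S[:,2]).round(1),"slope",np.linalg.lstsq(c,S[:,2],rcond=None)[0].round(3))
print(get_state()["tcp_pos"],get_state()["clock"]); save("w9.png",f)
E
```

```text
tab top 1273 [ 600.7 -112.4] [35.7 19.9] 133.0 slope [-5.00000e-03 -1.00000e-03  1.32962e+02]
shoulder 1453 [ 600.9 -112.8] [50.  51.1] 93.2 slope [-3.0000e-03 -6.0000e-03  9.3317e+01]
rim 942 [ 600.4 -113. ] [54.9 56. ] 85.2 slope [ 0.     0.    85.225]
grey 8118 [ 592.5 -114.7] [109.4 110.4] 79.2 slope [ 0.    -0.    79.141]
[ 560.94825407 -199.20747107  201.43040521] 21.6
```

View pics/w9.png

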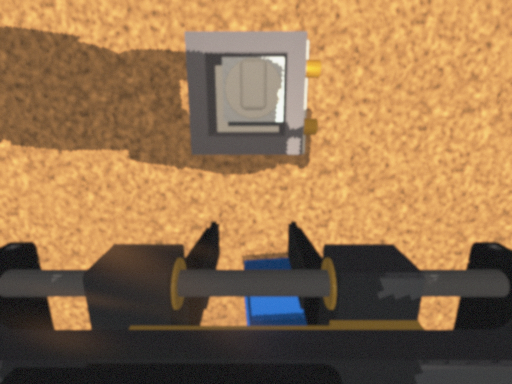

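The wrist view shows the cartridge seated at (253,88). Its shoulder top measures 8.0 mm above the rim, so it is fully down, and it stands level within 0.4°.

```bash
python3 -c "
from bench import *
print(job_done())"
```

```text
the job is handed in; nothing more can be done
None
```

The cartridge is seated upright in the bore with its shoulder on the rim, the gripper is clear of it, and the job was handed in at about 21.6 s; the hand-in returned no verdict.

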